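# Push the fourth leg into an upturned cabinet base

## Robot

A 7-joint arm with a two-finger parallel gripper is mounted at the origin on the work surface. World frame = base frame: x ahead of the robot, y to its left, z up, the work surface at z = 0. Lengths are in mm, angles in rad, forces in N, time in s.
With the tool pointing down it reaches from about 400 to 850 mm from the base axis. Payload 10.4 kg.
Tool frame: the origin (TCP) lies where the fingers leave the gripper's body, on its centre line; the fingertips stand 73 mm ahead of it and the grasp point (between the pads) lies 54 mm ahead of it; z points along the fingers, y is the line along which they close (so a half turn about z gives the same grasp; the last joint's range is limited). The gripper opens to 85 mm and grips with 20 to 120 N. Pads are 22 mm wide; open, the fingers measure 114 mm over their backs; the gripper's body (76 mm by 85 mm) begins 54 mm behind the grasp point. The pads swing forward as they close: fully open they stand 13 mm farther back than shut.
Start: joints at [-1.252, 0.332, -0.065, 1.46, 0.022, 1.35, -0.088], TCP at [209.477, 588.866, 303.938] pointing down, gripper open.
Joint ranges: [-2.6, 2.6], [-0.5, 2.12], [-1.47, 1.34], [0.16, 2.42], [-1.27, 4.41], [0.06, 2.06], [-2.6, 2.6]. Speed limits (rad/s): [2.22, 2.22, 2.79, 2.79, 3.14, 3.14, 3.14].

## Interface

Orientations are given as a unit quaternion [x, y, z, w].
In Python, from cell import bot, vision gives the robot as it stands. The module is installed in compiled form; this text tells all that it offers.
- The arm moves only by the shell command python3 -m jog 'ROWS' [OPENING]. ROWS is JSON, a list that holds one entry, the list of rows, each a list of 6 numbers: the shift along the tool's x, y, z in units of 100 mm (1.0 is 100 mm), then the turn, a rotation vector about the tool's x, y, z in units of 30 degrees (1.0 is 30 degrees). A call has 1 to 20 rows; each row shifts and turns the commanded pose from where the row before left it, along the tool's axes as they then stand; what a row does not reach is not made up. A row lasts 1/8 s, in which the tool goes at most 62.5 mm and 10.7 degrees, less where a joint would pass 70% of its speed; a pose out of reach is approached as far as the arm can. A call with a number of a shift or a turn outside -1 to 1 is refused whole. A call with a gripper value outside its range is refused whole. OPENING is the opening, from -1 (shut) to 1 (fully open), so that 0 is half open, set as the call begins (- or left out, the last holds). The fingers move at their own pace and stop on an object; the grip force is fixed at half the most. Time passes only in rows, so rows that do not move let the fingers close. It gives the time, the measured TCP pose, the force, the opening and the grip force at its end, in the units of the state.
- bot.get_obs(): the state, without advancing time (a new reading comes with each control period).
- vision.get_image(name): name is "side" or "top" or "wrist"; returns the picture (400x640x3 uint8, red, green, blue); there is no depth.
- vision.camera_params(name): a dict with "fov_y" (degrees; the focal length in pixels is half the picture's height over the tangent of half this angle, whatever the lens; pixels are square), "cx", "cy" (the principal point, pixels), "R" (3x3) and "t" (3): a world point X has camera coordinates R X + t. Camera axes: x right, y down, z forward; pixel columns grow to the right and rows downward; lengths in mm; the calibration is good to about 2 mm. A picture is of the moment at which its call begins: read the wrist's pose just before it. camera_params takes no time and is no camera call; for the wrist camera it gives the pose at the moment of the call.
- bot.close_job(): hands the job in; it is judged then, once.
The state is a dict: "clock": time; "q": joint angles; "qd": joint speeds; "tau": joint torques, N m; "tool_pos": TCP position; "tcp_rot": TCP orientation; "force": force on the tool from outside, world axes, zero at the start; "torque": the same for the moment, N m; "width": finger opening in mm; "finger_force": force on a finger pad.
Only numpy, scipy, OpenCV 4.12 (cv2) and the standard library are available. Lean on these libraries where they do the work, as an engineer would, in place of code of your own. Each camera call takes 0.05 s, during which the arm holds its last target. There are 200 camera calls.

## Task

The upturned base of a bedside cabinet still lacks its fourth leg. Take the matching beech leg out of the plywood rack, feel for the blind hole in the empty corner block with its spigot, press the leg straight in until its shoulder sits fully home on the block, and let go. The block's glue is fresh, so search lightly and never push with more than about 25 N; leave the other things on the bench where they are.

Things in the scene. Friction and masses are not known exactly. Their poses are not given: they have to be found in the camera images.
- base: Upturned cabinet base fixed between brass bench dogs: white panel 260 (x) x 340 (y) x 18 mm, origin at the centre of its underside on the bench, z up. Pale corner blocks 60 x 60 x 40 mm at x = +-94, y = +-134, top faces 58 mm above the bench; three carry beech legs 36 mm wide, tops at 142 mm. The block at x = -94, y = +134 is empty and its glue fresh: it bears a push of 25 N.
- leg_mark (a point): On the base at x = -94, y = 134, z = 58 mm, level with the empty block's top face: where the hole's middle should be. The block was glued on by eye, so the real hole (mid-top) lies up to 5 mm off in x and in y. Hole: blind, vertical, sharp-edged, 21 mm wide, 32 deep. Sprung rubber pads 10 mm down grip the spigot: free above them, from there 7 to 16 N to push, less at rest. Axes as the base.
- leg: Beech leg to fit, mid-brown with a pale spigot below: 36 mm round, 80 mm long, a dark rubber pad (4 mm thick, 30 wide) on top, at its foot a spigot 20 mm wide, 28 long with a 1 mm bevelled end; 112 mm in all, 70 to 120 g. Upright in the rack, shoulder resting on it. Origin at the centre of the spigot's lower end, z up along the leg; shoulder at z = 28, wood ends at z = 108 mm.
- odd_leg: A black leg of the same shape in the rack's other hole; belongs to another job, stays there. Origin and axes as for the leg.
- rack: Fixed plywood rack block 170 (x) x 70 (y) x 38 mm, origin at the centre of its underside, with two 23 mm holes, 32 mm deep, at x = -50 and x = +50 mm; the legs stand 28 mm deep in them. Left or right of the base.
- tray: Fixed blue hardware tray with screws, 170 x 110 x 35 mm, origin at the centre of its underside; on the other side of the base from the rack.
- glue: White glue bottle with orange cap, 54 mm wide, 150 mm tall, loose; origin at the centre of its underside.
- mallet: Loose mallet with black head and wooden handle lying on the bench along its x, 270 mm long, head 48 mm thick to its +x; origin on the bench below the handle.
- screwdriver: Loose red screwdriver lying along its x; origin under its middle.
- tape: Loose roll of yellow tape lying flat, 92 mm wide, 24 mm high; origin at the centre of its underside.
- sander: Loose cork sanding block 50 x 100 x 32 mm near the robot, left of it; origin at the centre of its underside.

How it is judged (in metres and radians):
On the way, in this order (a step that is already met when the one before it is completed fails the run):
1. the beech leg is lifted clear of the rack (z of leg in the frame of rack above 0.042 m), for 0.1 s.
2. the spigot's end has found the hole and dipped into it (z of leg in the frame of base below 0.053 m and x of leg in the frame of base between -0.102 and -0.086 m and y of leg in the frame of base between 0.126 and 0.142 m), for 0.1 s.
At the end, for the whole second after the job is handed in: The beech leg stands at rest and upright (within 0.05 rad) in the hole of the empty corner block, within 8 mm in x and y of leg_mark, its spigot all the way in: the spigot's end is no more than 32 mm above the bench (shoulder within 2 mm of the block's top face), and it has been let go (z of leg in the frame of base between 0.026 and 0.032 m and x of leg in the frame of base between -0.102 and -0.086 m and y of leg in the frame of base between 0.126 and 0.142 m and angle between the z axis of leg and the z axis of base, either way round below 0.05 rad and angle between leg's own z axis and vertical below 0.05 rad and linear speed of leg below 0.01 m/s); the robot touches nothing.
It fails at once if the leg and the base with its fresh-glued block press on each other with more than 50 N, all contacts added up (the grips in the hole account for about 13 N of it) (contact force between leg and base above 50 N).
It fails at once if the robot itself pushes the base with more than 50 N (contact force between the arm and base above 50 N).
It fails at once if the black leg is moved out of its place in the rack (distance of odd_leg from where it was at the start of the episode above 0.015 m).
It fails at once if another loose thing on the bench is moved by more than 20 mm (distance of any of glue, mallet, screwdriver, tape, sander from where it was at the start of the episode above 0.02 m).
It also fails if it takes over 72 s, if anything falls off the work surface, if the arm or the gripper's body presses on something with over 40 N, if the wrist force passes 120 N, or if a joint passes its speed limit or range.

## Working session

There is one attempt and no reset: what is moved stays moved. The work goes in short steps, Python scripts to look and compute and a shell command to move; the robot and the scene stay as the last step left them, time stands still between calls to the robot, and variables do not carry over. Pictures are saved under pics/ and viewed, at most 10 in all, crops included, and the job is handed in when it is done.

```bash
mkdir -p pics
python3 - <<'E'
from cell import bot, vision
import cv2,numpy as np
o=bot.get_obs();print({k:np.round(v,3).tolist() for k,v in o.items()})
for n in("top","side"):
    p=vision.camera_params(n);print(n,p)
    cv2.imwrite(f"pics/{n}1.png",vision.get_image(n)[:,:,::-1])
E
```

```text
{'clock': 0.0, 'q': [-1.252, 0.333, -0.065, 1.461, 0.022, 1.35, -0.089], 'qd': [0.0, -0.0, 0.002, 0.0, 0.001, -0.001, 0.001], 'tau': [0.0, -62.545, 0.049, -39.16, 0.016, 0.01, 0.0], 'tool_pos': [209.374, 588.589, 303.096], 'tcp_rot': [0.17, 0.985, -0.001, -0.0], 'force': [0.198, 0.357, -0.396], 'torque': [0.039, 0.013, -0.033], 'finger_force': 0.0, 'width': 85.546}
top {'fov_y': 57.54356533313044, 'cx': 317.58432822573644, 'cy': 203.35507262969423, 'R': array([[-0.01240379, -0.99992156,  0.00173631],
       [-0.99658061,  0.01222045, -0.08171751],
       [ 0.08168989, -0.00274398, -0.99665402]]), 't': array([  47.34492364,  542.0197872 , 1129.17462508])}
side {'fov_y': 49.48539944417527, 'cx': 318.0161684561486, 'cy': 195.0590739543829, 'R': array([[ 0.9465278 , -0.32221177,  0.01626984],
       [-0.18063852, -0.57107741, -0.80077482],
       [ 0.26731041,  0.75501667, -0.5987445 ]]), 't': array([-474.79765726,  172.9214777 , 1278.84689945])}
```

View pics/top1.png

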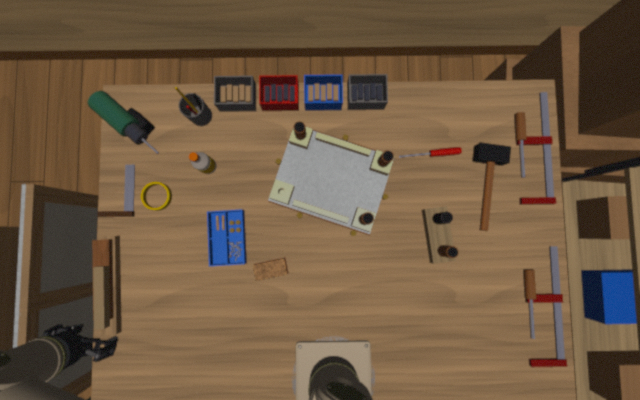

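View pics/side1.png

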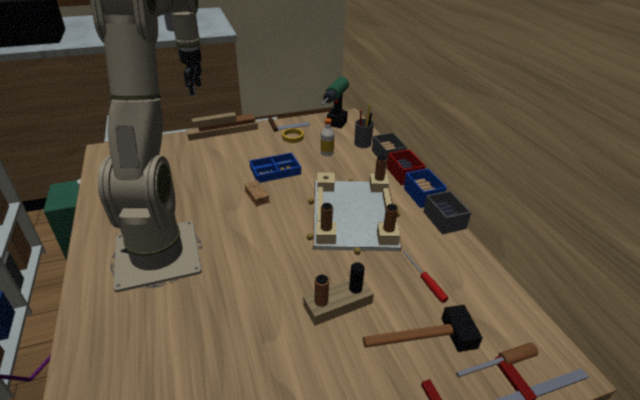

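The top view shows the base with legs at (300,131), (386,158) and (366,218). Its empty block, with the hole, is at (284,190). The rack is at (438,235), with the brown leg at (448,251) nearer the robot and the black leg at (443,217). The side view agrees: brown at (321,290), black at (357,277).

```bash
cat > h.py <<'E'
from cell import bot, vision
import cv2,numpy as np
from scipy.spatial.transform import Rotation as Ro
def ray(p,u,v):
    f=200/np.tan(np.radians(p["fov_y"]/2))
    d=p["R"].T@np.array([(u-p["cx"])/f,(v-p["cy"])/f,1]); return -p["R"].T@p["t"],d
def at(p,u,v,z):
    c,d=ray(p,u,v); return c+d*(z-c[2])/d[2]
def proj(p,X):
    f=200/np.tan(np.radians(p["fov_y"]/2)); c=p["R"]@np.asarray(X,float)+p["t"]; return c[:2]/c[2]*f+[p["cx"],p["cy"]]
def tri(a,b):
    (c1,d1),(c2,d2)=a,b
    s=np.linalg.lstsq(np.c_[d1,-d2],c2-c1,rcond=None)[0]
    P,Q=c1+s[0]*d1,c2+s[1]*d2; return (P+Q)/2,np.linalg.norm(P-Q)
E
python3 - <<'E'
from h import *
p=vision.camera_params("top");s=vision.camera_params("side");w=vision.camera_params("wrist")
for n,u,v,z in(("hole",284,190,58),("L1",299,126,142),("L2",387,155,142),("L3",367,217,142),("black",441,216,122),("brown",448,250,122)): print(n,at(p,u,v,z).round())
print(tri(ray(p,448,250),ray(s,321,279)),tri(ray(p,441,216),ray(s,357,266)))
o=bot.get_obs();R=Ro.from_quat(o["tcp_rot"]).as_matrix();print(R.round(3))
C=-w["R"].T@w["t"];print("cam in tool",R.T@(C-o["tool_pos"]),"axes",(w["R"]@R).round(3),w["fov_y"])
a=cv2.imread("pics/top1.png")[110:270,255:470];cv2.imwrite("pics/c.png",cv2.resize(a,None,fx=3.7,fy=3.7,interpolation=cv2.INTER_CUBIC))
E
```

```text
hole [582. 143.  58.]
L1 [757.  92. 142.]
L2 [ 669. -159.  142.]
L3 [492. -98. 142.]
black [ 493. -314.  122.]
brown [ 396. -330.  122.]
(array([ 394.51092006, -334.76617674,  108.05833013]), np.float64(1.81533265662426)) (array([ 495.01527523, -319.63958136,  106.30913945]), np.float64(1.7997998402584907))
[[-0.942  0.335 -0.   ]
 [ 0.335  0.942 -0.001]
 [-0.    -0.001 -1.   ]]
cam in tool [ 73.93224684  -0.26373864 -69.73040283] axes [[ 0.     1.     0.001]
 [-0.958  0.    -0.288]
 [-0.288 -0.001  0.958]] 66.84985196362469
```

View pics/c.png

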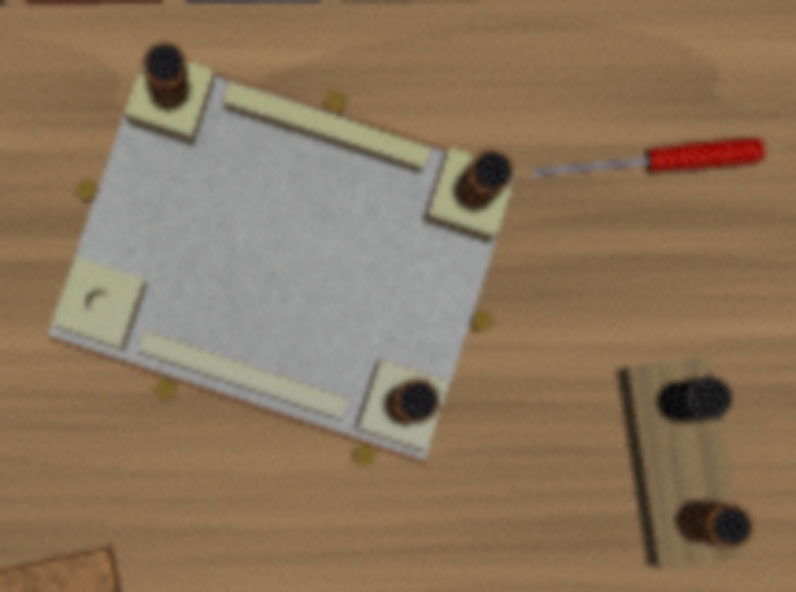

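```bash
python3 -m jog '[[[-0.42,-0.245,0.035,0,0,0],[-0.42,-0.245,0.035,0,0,0],[-0.42,-0.245,0.035,0,0,0],[-0.42,-0.245,0.035,0,0,0],[-0.42,-0.245,0.035,0,0,0],[-0.42,-0.245,0.035,0,0,0],[-0.42,-0.245,0.035,0,0,0],[-0.42,-0.245,0.035,0,0,0],[-0.42,-0.245,0.035,0,0,0],[-0.42,-0.245,0.035,0,0,0],[-0.42,-0.245,0.035,0,0,0],[-0.42,-0.245,0.035,0,0,0],[0,0,0,0,0,0],[0,0,0,0,0,0]]]'
python3 - <<'E'
from h import *
o=bot.get_obs();print(o["tool_pos"],o["tcp_rot"])
w=vision.camera_params("wrist");im=vision.get_image("wrist")[:,:,::-1];cv2.imwrite("pics/w1.png",im)
np.savez("w1.npz",**w)
p=vision.camera_params("top")
c=lambda u,v,z:at(p,u/3.7+255,v/3.7+110,z)
L1,L2,L3,H=c(165,62,142),c(491,173,142),c(414,401,142),c(97,300,58)
B,Bl=c(732,525,122),c(712,398,122)
print("brown",B,"black",Bl,np.linalg.norm(B-Bl),"| L12",np.linalg.norm(L1-L2),np.linalg.norm(L2-L3),"mark",(L1+L3-L2)[:2],"hole",H)
print("proj hole",proj(w,H),proj(w,[*(L1+L3-L2)[:2],58]))
E
```

```text
clock: 1.85
tool_pos: [585.5, 143.3, 261.4]
tcp_rot: [0.17, 0.985, -0.0, -0.001]
force: [-0.2, 0.4, 0.7]
width: 85.4
finger_force: 0.0
[585.46698362 143.28172251 261.44140085] [ 1.70040673e-01  9.85436911e-01 -1.55119316e-05 -5.13075944e-04]
brown [ 390.53708593 -343.67512161  122.        ] black [ 488.74981382 -332.30065578  122.        ] 98.86919840503082 | L12 267.22117383536744 186.77284763265155 mark [579.14681767 153.75692797] hole [578.7994719  151.93512612  58.        ]
proj hole [323.60391207 179.76293339] [325.58800612 179.46500388]
```

View pics/w1.png

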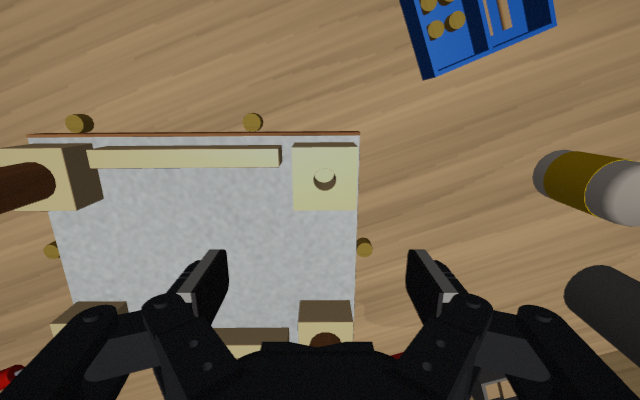

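The wrist picture shows the empty block (293–358, 143–210), with its hole at about (324.5,180). The gripper fingers are clear of it and the bottle is well off to the right.

Run:
```python
from h import *
im=cv2.imread("pics/w1.png");w=dict(np.load("w1.npz"))
a=im[150:208,298:354].astype(int);med=np.median(a.reshape(-1,3),0)
m=(np.abs(a-med).max(2)>14).astype(np.uint8)
cs=max(cv2.findContours(m,0,1)[0],key=cv2.contourArea)
e=cv2.fitEllipse(cv2.convexHull(cs));r=cv2.boundingRect(cs)
print(med,e,r)
for b in m[18:44,12:42]: print(''.join('#' if x else '.' for x in b))
P=np.array([at(w,298+q[0][0],150+q[0][1],58)[:2] for q in cv2.convexHull(cs)])
print(cv2.minEnclosingCircle(P.astype(np.float32)))
# block top face corners
mk=cv2.inRange(im,np.maximum(med-16,0),np.minimum(med+22,255));mk=cv2.morphologyEx(mk,cv2.MORPH_CLOSE,np.ones((3,3)))
cs=[c for c in cv2.findContours(mk,0,1)[0] if cv2.pointPolygonTest(c,(305.,155.),False)>=0][0]
Q=np.array([at(w,*q[0],58)[:2] for q in cs],np.float32);print("block",cv2.minAreaRect(Q))
```

```text
[147. 183. 181.] ((26.35384750366211, 29.335205078125), (22.323150634765625, 23.37574577331543), 92.99534606933594) (15, 23, 24, 18)
..............................
.........#.........#..........
.....................#........
.......#......................
..............................
........................#.....
....#..................##.....
....#..................###....
....#..................###....
...###................####....
...###................#####...
...####..............######...
...#####............#######...
...#######........########....
...#######################....
....######################....
....######################....
.....####################.....
.....###################......
......##################......
.......###############........
.........############.........
...........########...........
..............................
..............................
..............................
((578.7627563476562, 152.66505432128906), 10.84980583190918)
block ((599.1994018554688, 21.995437622070312), (294.7184753417969, 188.43280029296875), 70.74807739257812)
```

```bash
python3 -m jog '[[[0.019,-0.476,-0.04,0,0,0],[0.019,-0.476,-0.04,0,0,0],[0.019,-0.476,-0.04,0,0,0],[0.019,-0.476,-0.04,0,0,0],[0.019,-0.476,-0.03,0,0,0],[0.019,-0.476,-0.03,0,0,0],[0.019,-0.476,-0.03,0,0,0],[0.019,-0.476,-0.02,0,0,0],[0.019,-0.476,-0.02,0,0,0],[0.019,-0.476,-0.02,0,0,0],[0.019,-0.476,0,0,0,0],[0,0,0,0,0,0],[0,0,0,0,0,0]]]'
python3 - <<'E'
from h import *
o=bot.get_obs();print(o["tool_pos"],o["tcp_rot"],o["q"].round(2))
w=vision.camera_params("wrist");im=vision.get_image("wrist")[:,:,::-1];cv2.imwrite("pics/w2.png",im)
np.savez("w2.npz",**w)
print("proj",proj(w,[390.5,-343.7,122]))
E
```

```text
clock: 3.52
tool_pos: [391.3, -342.1, 292.8]
tcp_rot: [0.169, 0.986, 0.0, 0.0]
force: [0.2, -0.1, 0.6]
width: 85.1
finger_force: 0.0
[ 391.34269994 -342.05540588  292.77671439] [1.69164111e-01 9.85587789e-01 4.57000858e-04 6.89118882e-05] [-0.03  0.11  0.71  1.79 -0.07  1.28  1.93]
proj [314.840284   199.14390455]
```

View pics/w2.png

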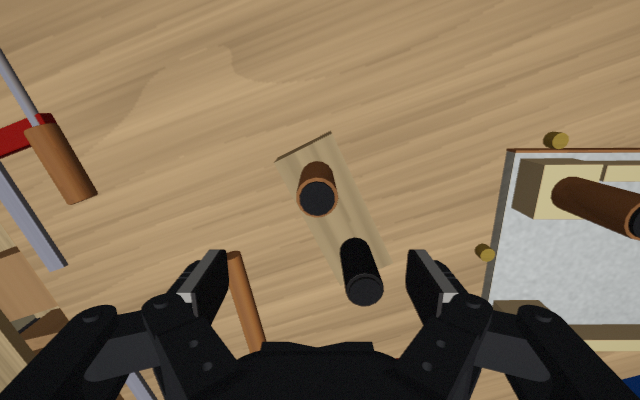

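The picture shows the brown leg's dark pad at about (317,198), and the black leg's top at (364,289). The mallet handle lies flat at lower left.

Run:
```python
from h import *
im=cv2.imread("pics/w2.png");w=dict(np.load("w2.npz"))
a=im[170:225,290:345];m=((a.max(2)<70)&(a[:,:,2].astype(int)-a[:,:,0]<14)).astype(np.uint8)
c=max(cv2.findContours(m,0,1)[0],key=cv2.contourArea);e=cv2.fitEllipse(c);print(e)
u,v=e[0][0]+290,e[0][1]+170
P=at(w,u,v,122);print(u,v,P,"diam",np.mean(e[1])*np.linalg.norm(P+w["R"].T@w["t"])/303)
o=bot.get_obs();R=Ro.from_quat(o["tcp_rot"]).as_matrix();print("tool shift to TCP z148",R.T@([P[0],P[1],148]-o["tool_pos"]))
```

```text
((26.834497451782227, 28.015872955322266), (32.329803466796875, 33.089805603027344), 94.65567016601562)
316.8344974517822 198.01587295532227 [ 390.12958858 -341.81346651  122.        ] diam 27.12295705904761
tool shift to TCP z148 [  1.36557649  -0.69060186 144.75224723]
```

```bash
python3 -m jog '[[[0.013,-0.007,0.3,0,0,0],[0,0,0.3,0,0,0],[0,0,0.3,0,0,0],[0,0,0.25,0,0,0],[0,0,0.2,0,0,0],[0,0,0.13,0,0,0],[0,0,0,0,0,0],[0,0,0,0,0,0]]]'
python3 -m jog '[[[0,0,0,0,0,0],[0,0,0,0,0,0],[0,0,0,0,0,0],[0,0,0,0,0,0],[0,0,0,0,0,0],[0,0,0,0,0,0],[0,0,0,0,0,0],[0,0,0,0,0,0]]]' -1
```

```text
clock: 4.58
tool_pos: [389.7, -343.6, 145.6]
tcp_rot: [0.17, 0.985, -0.0, 0.001]
force: [-0.1, -0.7, 0.1]
width: 85.7
finger_force: 0.0
clock: 5.58
tool_pos: [389.3, -343.6, 145.0]
tcp_rot: [0.17, 0.985, 0.0, 0.0]
force: [-0.3, 2.3, 6.3]
width: 34.7
finger_force: 59.3
```

```bash
python3 -m jog '[[[0,0,-0.1,0,0,0],[0,0,-0.3,0,0,0],[0,0,-0.4,0,0,0],[0,0,-0.4,0,0,0],[0,0,-0.35,0,0,0],[0,0,-0.15,0,0,0],[0,0,0,0,0,0]]]'
python3 -m jog '[[[-0.01,0.2,0,0,0,0],[-0.01,0.4,0,0,0,0],[-0.01,0.5,0,0,0,0],[-0.01,0.5,0,0,0,0],[-0.01,0.5,0,0,0,0],[-0.01,0.5,0,0,0,0],[-0.01,0.5,0,0,0,0],[-0.01,0.5,0,0,0,0],[-0.01,0.5,0,0,0,0],[-0.01,0.5,0,0,0,0],[-0.01,0.4,0,0,0,0],[-0.01,0.25,0,0,0,0],[0,0.06,0,0,0,0],[0,0,0,0,0,0],[0,0,0,0,0,0]]]'
python3 - <<'E'
from h import *
w=vision.camera_params("wrist");im=vision.get_image("wrist")[:,:,::-1];cv2.imwrite("pics/w3.png",im);np.savez("w3.npz",**w)
o=bot.get_obs();print({k:np.round(o[k],3) for k in("tool_pos","tcp_rot","force","torque","q")})
R=Ro.from_quat(o["tcp_rot"]).as_matrix();print(R.T@(np.array([578.8,152.7,o["tool_pos"][2]])-o["tool_pos"]))
E
```

```text
clock: 6.45
tool_pos: [389.2, -343.7, 315.0]
tcp_rot: [0.17, 0.985, -0.0, 0.0]
force: [-0.1, 0.8, -1.9]
width: 34.9
finger_force: 59.7
clock: 8.32
tool_pos: [578.3, 151.1, 314.7]
tcp_rot: [0.171, 0.985, -0.0, -0.0]
force: [0.3, -0.5, -0.3]
width: 34.5
finger_force: 59.8
{'tool_pos': array([578.329, 151.245, 314.935]), 'tcp_rot': array([ 0.171,  0.985, -0.   ,  0.   ]), 'force': array([ 0.871, -0.202, -0.351]), 'torque': array([ 0.039, -0.027, -0.007]), 'q': array([-0.568,  0.266,  0.288,  1.537, -0.076,  1.35 ,  0.954])}
[ 4.66413452e-02  1.52839700e+00 -1.46233012e-04]
```

View pics/w3.png

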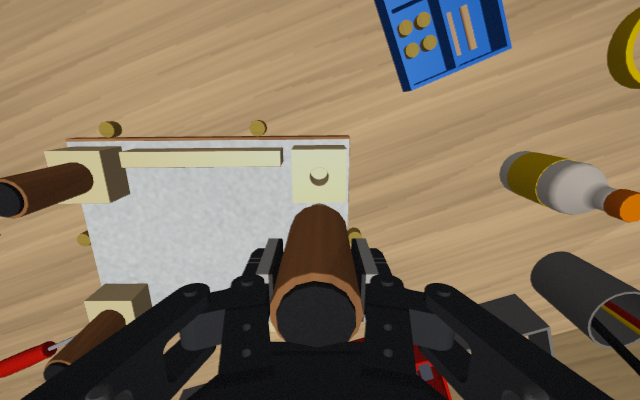

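The picture shows the leg held upright, its pad at about (316,313) and its shoulder edge at about (318,205). The hole is in view at (319.5,176).

Run:
```python
from h import *
im=cv2.imread("pics/w3.png");w=dict(np.load("w3.npz"))
a=im[152:199,296:343].astype(int);med=np.median(a.reshape(-1,3),0)
m=(np.abs(a-med).max(2)>16).astype(np.uint8)
cs=max(cv2.findContours(m,0,1)[0],key=cv2.contourArea)
P=np.array([at(w,296+q[0][0],152+q[0][1],58)[:2] for q in cv2.convexHull(cs)])
print("hole",cv2.minEnclosingCircle(P.astype(np.float32)),P.min(0),P.max(0))
T=np.array([578.33,151.2,314.9])
z=T[2]-145+122
b=im[270:350,265:370];k=((b.max(2)<60)&(b[:,:,2].astype(int)-b[:,:,0]<12)).astype(np.uint8)[:, 12:92]
k=cv2.morphologyEx(k,cv2.MORPH_OPEN,np.ones((9,9)))
c=max(cv2.findContours(k,0,1)[0],key=cv2.contourArea);e=cv2.fitEllipse(c);print(e,cv2.boundingRect(c))
print("pad top",at(w,277+e[0][0],270+e[0][1],z),"predicted px of TCP axis",proj(w,[T[0],T[1],z]))
# orange-brown rim: left/right silhouette
for v in (230,240,250):
    r=im[v].astype(int);s=np.where((r[:,2]-r[:,0]>15)&(r[:,2]<130))[0];s=s[(s>260)&(s<380)];print(v,s.min(),s.max(),(s.min()+s.max())/2)
print([proj(w,[T[0],T[1],z-y]) for y in(20,80)])
```

```text
hole ((578.6447143554688, 152.56939697265625), 10.944465637207031) [570.81482466 141.93203531] [589.49542299 163.51302043]
((38.98188400268555, 49.366966247558594), (73.35814666748047, 84.69999694824219), 92.796142578125) (0, 12, 80, 68)
pad top [578.10452875 150.50476434 291.9       ] predicted px of TCP axis [317.99648609 319.31770267]
230 290 359 324.5
240 287 366 326.5
250 285 350 317.5
[array([317.86056196, 287.72388288]), array([317.62031887, 231.8824543 ])]
```

```bash
python3 -m jog '[[[0,0.015,0.1,0,0,0],[0,0,0.3,0,0,0],[0,0,0.3,0,0,0],[0,0,0.25,0,0,0],[0,0,0.1,0,0,0],[0,0,0.06,0,0,0],[0,0,0.02,0,0,0],[0,0,0,0,0,0],[0,0,0,0,0,0],[0,0,0,0,0,0]]]'; python3 -c "
from h import *
o=bot.get_obs();R=Ro.from_quat(o['tcp_rot']).as_matrix();print(o['tool_pos'],o['force'],R[:,2])"
```

```text
clock: 9.62
tool_pos: [579.0, 154.2, 202.3]
tcp_rot: [0.17, 0.985, 0.0, 0.0]
force: [0.3, -1.1, -1.2]
width: 35.0
finger_force: 59.8
[579.04817835 154.16141005 202.25025072] [ 0.31866129 -1.10961989 -1.16273018] [ 5.14807839e-04  3.15603124e-04 -9.99999818e-01]
```

```bash
for i in 1 2; do python3 -m jog '[[[0,0,0.005,0,0,0]]]' | grep -E "tool_pos|force:"; done; for i in 1 2 3; do python3 -m jog '[[[0,0,0.01,0,0,0],[0,0,0.01,0,0,0]]]' | grep -E "tool_pos|^force"; done
```

```text
tool_pos: [579.0, 154.1, 201.6]
force: [-0.8, 1.1, -0.5]
finger_force: 59.8
tool_pos: [578.9, 154.1, 200.9]
force: [-0.0, 0.4, -1.7]
finger_force: 59.8
tool_pos: [578.9, 154.1, 198.8]
force: [-0.4, 0.6, -1.4]
tool_pos: [578.9, 154.1, 196.8]
force: [-1.0, 0.4, -0.6]
tool_pos: [578.9, 154.1, 194.9]
force: [0.3, -0.0, -1.5]
```

```bash
python3 -m jog '[[[-0.003,-0.01,0,0,0,0],[0,0,0,0,0,0]]]' | grep -E "tool_pos|^force"; for i in 1 2 3; do python3 -m jog '[[[0,0,0.01,0,0,0],[0,0,0,0,0,0]]]' | grep -E "tool_pos|^force"; done
```

```text
tool_pos: [578.9, 152.9, 195.0]
force: [-0.3, 0.2, -0.3]
tool_pos: [578.8, 153.1, 193.8]
force: [0.1, -0.4, -0.5]
tool_pos: [578.9, 153.1, 192.9]
force: [-0.1, 0.8, -0.9]
tool_pos: [579.1, 153.1, 192.4]
force: [-0.5, 0.1, 4.6]
```

```bash
f(){ grep -E "tool_pos|^force" | tr '\n' ' '; echo; }
python3 -m jog '[[[0,0,0,0,0,0]]]'|f
python3 -m jog '[[[0.008,0,0,0,0,0],[0,0,0,0,0,0]]]'|f
python3 -m jog '[[[0,0.008,0,0,0,0],[0,0,0,0,0,0]]]'|f
python3 -m jog '[[[-0.008,0,0,0,0,0],[0,0,0,0,0,0]]]'|f
python3 -m jog '[[[-0.008,0,0,0,0,0],[0,0,0,0,0,0]]]'|f
python3 -m jog '[[[0,-0.008,0,0,0,0],[0,0,0,0,0,0]]]'|f
python3 -m jog '[[[0,-0.008,0,0,0,0],[0,0,0,0,0,0]]]'|f
python3 -m jog '[[[0.008,0,0,0,0,0],[0,0,0,0,0,0]]]'|f
python3 -m jog '[[[0.008,0,0,0,0,0],[0,0,0,0,0,0]]]'|f
```

```text
tool_pos: [579.0, 153.0, 192.3] force: [-1.0, -0.0, 5.6] 
tool_pos: [578.5, 153.2, 192.3] force: [1.5, -1.6, 5.2] 
tool_pos: [578.7, 153.5, 192.3] force: [-1.2, -2.4, 5.6] 
tool_pos: [579.2, 153.3, 192.2] force: [-2.1, -2.5, 8.5] 
tool_pos: [579.6, 153.2, 192.2] force: [-3.7, -1.4, 8.7] 
tool_pos: [579.5, 153.0, 192.2] force: [-2.2, -0.7, 8.0] 
tool_pos: [579.2, 152.8, 192.2] force: [-1.7, 1.4, 5.3] 
tool_pos: [578.8, 152.9, 192.3] force: [0.7, 1.4, 6.7] 
tool_pos: [577.8, 152.7, 191.8] force: [0.9, 0.1, -0.6]
```

```bash
f(){ grep -E "tool_pos|^force" | tr '\n' ' '; echo; }
python3 -m jog '[[[0,0,0.01,0,0,0],[0,0,0,0,0,0]]]'|f
python3 -m jog '[[[0,0,0.01,0,0,0],[0,0,0,0,0,0]]]'|f
```

```text
tool_pos: [577.3, 152.4, 190.1] force: [0.4, 0.2, -1.2] 
tool_pos: [577.7, 152.5, 189.6] force: [-0.7, -0.1, -0.9]
```

```bash
f(){ grep -E "tool_pos|^force" | tr '\n' ' '; echo; }
python3 -m jog '[[[0,0,0.01,0,0,0],[0,0,0.01,0,0,0],[0,0,0,0,0,0]]]'|f
python3 -m jog '[[[0,0,0.01,0,0,0],[0,0,0.01,0,0,0],[0,0,0,0,0,0]]]'|f
python3 -m jog '[[[0,0,0.01,0,0,0],[0,0,0.01,0,0,0],[0,0,0,0,0,0]]]'|f
python3 -m jog '[[[0,0,0.01,0,0,0],[0,0,0,0,0,0]]]'|f
python3 -m jog '[[[0,0,0.01,0,0,0],[0,0,0,0,0,0]]]'|f
```

```text
tool_pos: [577.8, 152.6, 187.8] force: [0.4, 1.6, -1.3] 
tool_pos: [577.8, 152.6, 185.8] force: [0.4, -0.0, -0.2] 
tool_pos: [577.8, 152.6, 183.8] force: [-0.2, -0.5, -1.0] 
tool_pos: [577.8, 152.6, 182.8] force: [-0.7, 0.6, -0.3] 
tool_pos: [577.8, 152.6, 181.8] force: [-0.5, -0.8, -1.8]
```

```bash
f(){ grep -E "tool_pos|^force" | tr '\n' ' '; echo; }
python3 -m jog '[[[0,0,0.01,0,0,0],[0,0,0.01,0,0,0]]]'|f
python3 -m jog '[[[0,0,0.01,0,0,0],[0,0,0.01,0,0,0]]]'|f
python3 -m jog '[[[0,0,0.01,0,0,0],[0,0,0.01,0,0,0]]]'|f
python3 -m jog '[[[0,0,0.01,0,0,0],[0,0,0.01,0,0,0]]]'|f
```

```text
tool_pos: [577.9, 152.4, 179.9] force: [0.0, -0.5, 1.1] 
tool_pos: [577.9, 152.3, 177.9] force: [0.2, -1.9, 0.9] 
tool_pos: [577.9, 152.3, 175.9] force: [-1.1, -2.6, 1.9] 
tool_pos: [577.9, 152.4, 174.0] force: [-0.4, -3.1, 4.2]
```

```bash
f(){ grep -E "tool_pos|^force" | tr '\n' ' '; echo; }
python3 -m jog '[[[0,0,0.01,0,0,0],[0,0,0.01,0,0,0]]]'|f
python3 -m jog '[[[0,0,0.01,0,0,0],[0,0,0.01,0,0,0]]]'|f
python3 -m jog '[[[0,0,0.01,0,0,0],[0,0,0,0,0,0]]]'|f
python3 -m jog '[[[0,0,0.01,0,0,0],[0,0,0,0,0,0]]]'|f
```

```text
tool_pos: [577.9, 152.6, 172.0] force: [-1.2, -2.3, 3.1] 
tool_pos: [577.9, 152.6, 169.8] force: [-0.9, -3.7, 4.8] 
tool_pos: [577.7, 152.7, 168.6] force: [0.4, -1.8, 1.3] 
tool_pos: [577.8, 152.7, 167.7] force: [1.6, -1.5, 0.9]
```

```bash
f(){ grep -E "tool_pos|^force" | tr '\n' ' '; echo; }
python3 -m jog '[[[0,0,0.01,0,0,0],[0,0,0,0,0,0]]]'|f
python3 -m jog '[[[0,0,0.005,0,0,0],[0,0,0.005,0,0,0]]]'|f
python3 -m jog '[[[0,0,0.005,0,0,0],[0,0,0.005,0,0,0]]]'|f
python3 -m jog '[[[0,0,0.005,0,0,0]]]'|f
```

```text
tool_pos: [577.8, 152.6, 166.8] force: [-0.3, -1.8, 1.8] 
tool_pos: [577.9, 152.6, 166.0] force: [-0.3, -2.7, 4.4] 
tool_pos: [577.9, 152.6, 165.0] force: [-1.0, -1.9, 7.7] 
tool_pos: [578.0, 152.6, 164.9] force: [-3.4, -2.7, 10.7]
```

```bash
f(){ grep -E "tool_pos|^force" | tr '\n' ' '; echo; }
python3 -m jog '[[[0,0,0.005,0,0,0],[0,0,0,0,0,0]]]'|f
python3 -m jog '[[[0,0,0.005,0,0,0],[0,0,0,0,0,0]]]'|f
python3 -c "
from h import *
cv2.imwrite('pics/s2.png',cv2.resize(vision.get_image('side')[150:260,270:430,::-1],None,fx=5,fy=5,interpolation=2))"
```

```text
tool_pos: [578.1, 152.6, 164.9] force: [-3.3, -2.3, 12.2] 
tool_pos: [578.2, 152.6, 164.8] force: [-4.9, -3.1, 16.1]
```

View pics/s2.png

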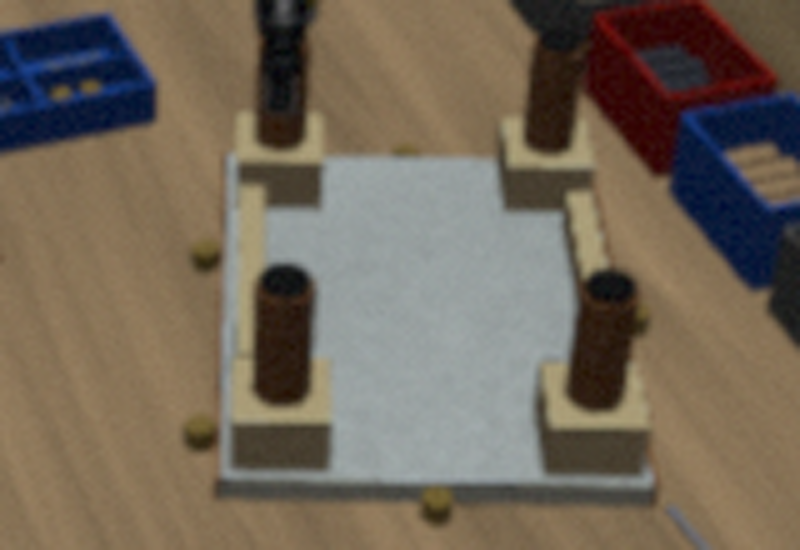

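The side picture shows the leg standing with its shoulder on the block (crop about (280,145)), like its neighbours. The 27.9 mm travel and the hard stop confirm it's seated, so I'm releasing.

```bash
python3 -m jog '[[[0,0,0,0,0,0],[0,0,0,0,0,0],[0,0,0,0,0,0],[0,0,0,0,0,0],[0,0,0,0,0,0],[0,0,0,0,0,0],[0,0,0,0,0,0],[0,0,0,0,0,0]]]' 1
python3 -m jog '[[[0,0,-0.1,0,0,0],[0,0,-0.2,0,0,0],[0,0,-0.3,0,0,0],[0,0,-0.4,0,0,0],[0,0,-0.3,0,0,0],[0,0,-0.2,0,0,0],[0,0,0,0,0,0],[0,0,0,0,0,0]]]'
python3 -c "
from h import *
cv2.imwrite('pics/w4.png',vision.get_image('wrist')[:,:,::-1]);s=vision.get_image('side')[:,:,::-1]
cv2.imwrite('pics/s3.png',cv2.resize(s[150:260,270:430],None,fx=5,fy=5,interpolation=2))"
```

```text
clock: 20.3
tool_pos: [577.8, 152.6, 163.4]
tcp_rot: [0.17, 0.985, 0.0, -0.0]
force: [-0.3, -0.2, 0.2]
width: 85.4
finger_force: 0.0
clock: 21.3
tool_pos: [577.6, 152.5, 312.7]
tcp_rot: [0.17, 0.985, -0.0, -0.0]
force: [-0.3, -0.3, -0.9]
width: 85.6
finger_force: 0.0
```

View pics/s3.png

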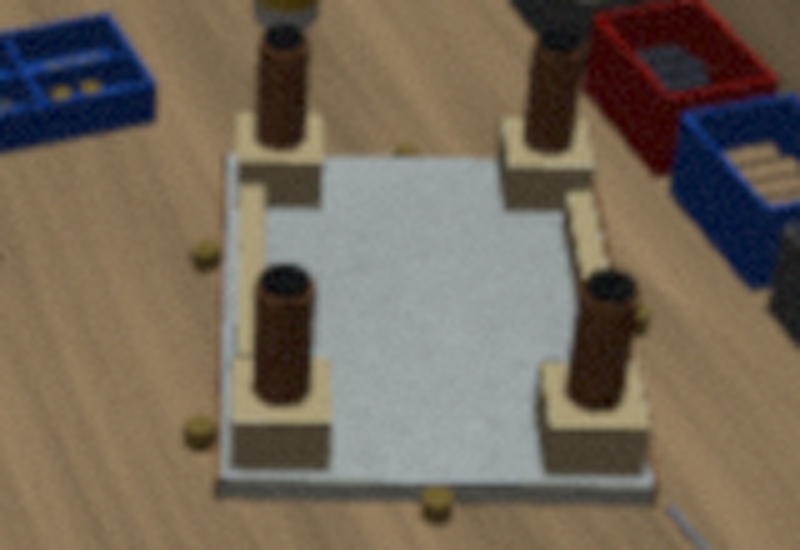

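View pics/w4.png

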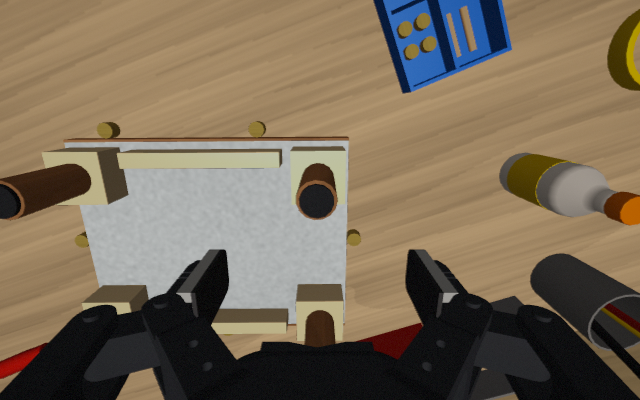

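Both pictures show the leg upright on its block: pad at (317,200) in the wrist view, top at (285,35) in the side crop. It's level with its neighbours, and the gripper is clear.

```bash
python3 -c "
from cell import bot
print(bot.close_job())"
```

```text
the job is handed in; nothing more can be done
None
```

The beech leg is pressed in until its shoulder seats on the corner block, with at most about 16 N at the wrist, then released; I handed the job in at about 21 s of robot time, and no verdict was returned.

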